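# Spin the dye carousel and brake it at the index block

## Robot

A 6-joint arm with a two-finger parallel gripper is mounted at the origin on the work surface. World frame = base frame: x ahead of the robot, y to its left, z up, the work surface at z = 0. Lengths are in mm, angles in rad, forces in N, time in s.
With the tool pointing down it reaches from about 275 to 825 mm from the base axis. Payload 4.9 kg.
Tool frame: the origin (TCP) lies midway between the tips of the shut fingers; the grasp point (between the pads) lies 19 mm behind it (ctrl.grip_depth is the distance from the TCP to the grasp point, in mm); z points along the fingers, y is the line along which they close (so a half turn about z gives the same grasp; the last joint's range is limited). The gripper opens to 85 mm and grips with 20 to 120 N. Pads are 22 mm wide; open, the fingers measure 114 mm over their backs; the gripper's body (76 mm by 85 mm) begins 54 mm behind the grasp point. The pads swing forward as they close: fully open they stand 13 mm farther back than shut.
Start: joints at [1.142, 0.326, -0.193, 1.052, 0, 1.437], TCP at [159.796, 526.292, 196.781] pointing down, gripper open.
Joint ranges: [-2.65, 2.65], [-0.97, 1.79], [-1.3, 1.35], [-1.93, 2.1], [-1.47, 1.37], [-3.14, 3.14]. Speed limits (rad/s): [2.57, 2.57, 3.14, 3.14, 3.14, 3.14].

## Interface

Orientations are given as a 3x3 rotation matrix whose columns are the frame's x, y, z axes.
In Python, from workcell import ctrl, vision gives the robot as it stands.
- The arm moves only by the tool play_rows, never from a script. Its argument "commands" is a list of rows, each an object with "offset": the shift along the tool's x, y, z in cm, a list of three; "dr": the turn, a rotation vector about the tool's x, y, z in degrees, a list of three; "gripper": the finger opening in cm, from 0 to 8.54. A call has 1 to 12 rows; each row is the pose to reach, as a shift and turn from the pose commanded when the call began, along the tool's axes at that moment; what a row does not reach only later rows make up. A row lasts 1/12 s, in which the tool goes at most 41.7 mm and 7.16 degrees, less where a joint would pass 70% of its speed; a pose out of reach is approached as far as the arm can. A call with a gripper value outside its range is refused whole. The fingers move at their own pace and stop on an object; the grip force is fixed at half the most. Time passes only in rows, so rows that repeat a pose let the fingers close. It gives the time, the measured TCP pose, the force, the opening and the grip force at its end, in the units of the state.
- ctrl.get_obs(): the state, without advancing time (a new reading comes with each control period).
- vision.snapshot(name): name is "scene" or "top" or "wrist"; returns (picture, depth): 480x640x3 uint8, red, green, blue; 480x640 float32, mm along the optical axis (not along the pixel's ray), 0 where there is no reading.
- vision.camera_info(name): a dict with "fx", "fy", "cx", "cy" (pixels), "distortion" ([k1, k2, p1, p2, k3] as OpenCV has them; the pictures are not rectified), "position" and "rotation" of the camera in the world; the wrist camera has in their place "tool_from_camera" (4x4, takes a point from camera to tool coordinates, whose origin is the TCP and whose axes are the flange's). Camera axes: x right, y down, z forward; pixel columns grow to the right and rows downward; lengths in mm; the calibration is good to about 2 mm. A picture is of the moment at which its call begins: read the wrist's pose just before it. camera_info takes no time and is no camera call.
- ctrl.job_done(): hands the job in; it is judged then, once.
The state is a dict: "time_s": time; "q": joint angles; "qd": joint speeds; "effort": joint torques, N m; "tool_pos": TCP position; "tcp_rot": TCP orientation; "contact_force": force on the tool from outside, world axes, zero at the start; "wrist_torque": the same for the moment, N m; "opening": finger opening in mm; "grasp_force": force on a finger pad.
Only numpy, scipy, OpenCV 4.12 (cv2) and the standard library are available. Lean on these libraries where they do the work, as an engineer would, in place of code of your own. Each camera call takes 0.05 s, during which the arm holds its last target. There are 200 camera calls.

## Task

Flick the sample carousel with a fingertip (its upright post gives purchase) so that the wheel spins briskly on its own, and let the post go past the steel index block at least once while nothing touches the wheel. Then, as the post comes round freely towards the block again, brake the wheel with a fingertip so that it stops with the post and its groove pointing at the block, within the block's width; keep the finger on it for a moment, then lift clear. Do not lift the wheel, and leave the loose things around it where they are.

Things in the scene. Friction and masses are not known exactly. Their poses are not given: they have to be found in the camera images.
- carousel: the carousel's fixed foot, origin on the table under the vertical axle, z up; the index block is on its +x side. Above it turns the wheel: a flat grey metal disc, radius 125 mm, 14 mm thick, top face 50 mm above the table. The disc's top is bare and flat from 90 mm out to the rim. It weighs 0.75 to 1.3 kg and could be lifted off its axle, which is not wanted.
- wheel (a joint): wheel angle in rad, no limits, grows anticlockwise seen from above, over full turns; at every multiple of 2 pi the post points at the index block. Turns freely either way; its speed decays with a time constant of 6 to 12 s plus a slight drag (about 0.05 rad/s2); at rest it stays put. A light fingertip press (about 5 N) on the disc's top stops it in under 0.1 s.
- post_top (a point): centre of the top of the post, the only one: black, 12 mm diameter, standing 32 mm above the disc's top face, top 82 mm above the table, 80 mm from the axle; turns with the wheel
- mark (a point): outer end of the dark groove, on the rim at the disc's top face, 125 mm from the axle, on the same radius as the post; turns with the wheel
- axle (a point): point on the axle at the disc's top face, 50 mm above the table. Around it on the disc: a black hub knob (radius 12 mm, 30 mm tall) and six capped vials fixed to the disc (radius 11 mm, 42 mm tall, centres 40 mm from the axle)
- index (a point): top inner edge of the index block, in its middle: a steel block 50 mm wide, 35 mm deep outwards, 52 mm tall, 10 mm outside the rim, 135 mm from the axle
- dye_near: loose square dye bottle with a white cap, 44 x 44 mm, 91 mm tall, origin under its centre; a bystander, about 210 mm from the axle beside the index block
- beaker_near: loose small clear beaker, radius 24 mm, 60 mm tall, origin under its centre; a bystander on the other side of the index block, about 210 mm from the axle
- dye_row0: loose square dye bottle with a white cap, 44 x 44 mm, 91 mm tall, origin under its centre; a bystander
- dye_row1: loose square dye bottle with a white cap, 44 x 44 mm, 91 mm tall, origin under its centre; a bystander
- dye_row2: loose square dye bottle with a white cap, 44 x 44 mm, 91 mm tall, origin under its centre; a bystander
- steel_cup: loose steel cup, radius 42 mm, 90 mm tall, origin under its centre; a bystander
- pipette: loose pipette lying on the table along its x axis, about 200 mm long, 30 mm across its black end, 16 mm high, origin under its middle; a bystander

How it is judged:
By the outcome, as a careful person would: the job done as asked, in the order asked, and still so for the second after the job is handed in, with the robot touching nothing.
It also fails if it takes over 64 s, if anything falls off the work surface, if the arm or the gripper's body presses on something with over 40 N, if the wrist force passes 120 N, or if a joint passes its speed limit or range.

## Working session

There is one attempt and no reset: what is moved stays moved. The work goes in short steps, Python scripts to look and compute and a tool call to move; the robot and the scene stay as the last step left them, time stands still between calls to the robot, and variables do not carry over. Pictures are saved under pics/ and viewed, at most 10 in all, crops included, and the job is handed in when it is done.

Besides the shell and the picture viewer there is one more tool, called after "Request:" by a JSON object that holds its "api" and its "payload". play_rows: Moves the arm, as the interface text tells. Its arguments: {"type":"object","properties":{"commands":{"type":"array","items":{"type":"object","properties":{"offset":{"type":"array","items":{"type":"number"}},"dr":{"type":"array","items":{"type":"number"}},"gripper":{"type":"number"}}}}},"required":["commands"]}

```bash
mkdir -p pics; ls
python3 - <<'E'
from workcell import ctrl, vision
import cv2,numpy as np
o=ctrl.get_obs(); print(o['time_s'],o['tool_pos'],o['tcp_rot'],o['opening'])
for n in ['scene','top']:
    im,d=vision.snapshot(n); cv2.imwrite(f'pics/{n}0.png',im[:,:,::-1]); print(n,vision.camera_info(n)); np.save(f'{n}_d.npy',d)
E
```

```text
pics
0.0 [159.52476931 525.70826705 196.0064277 ] [[-9.56870993e-01  2.90512340e-01 -6.95851674e-04]
 [ 2.90513094e-01  9.56869753e-01 -1.55470336e-03]
 [ 2.14178911e-04 -1.68980457e-03 -9.99998549e-01]] 85.30053381284267
scene {'fx': 523.123461353144, 'fy': 523.123461353144, 'cx': 313.3001017498461, 'cy': 241.25966910893612, 'distortion': array([-0.15289468,  0.        ,  0.        ,  0.        ,  0.        ]), 'position': array([1161.81043347,  -17.11312259, 1119.07468622]), 'rotation': array([[ 0.06957669,  0.83938414, -0.53906711],
       [ 0.99753596, -0.06341906,  0.03000052],
       [-0.00900517, -0.53982616, -0.84172835]])}
top {'fx': 596.325480934645, 'fy': 596.325480934645, 'cx': 314.90036690468423, 'cy': 237.79441867207112, 'distortion': array([-0.0260404,  0.       ,  0.       ,  0.       ,  0.       ]), 'position': array([ 230.54014014,  -15.66361015, 1550.23211516]), 'rotation': array([[ 0.0813103 , -0.97691053,  0.19757138],
       [-0.99667161, -0.07853009,  0.02187967],
       [-0.00585919, -0.19869283, -0.9800443 ]])}
```

View pics/scene0.png

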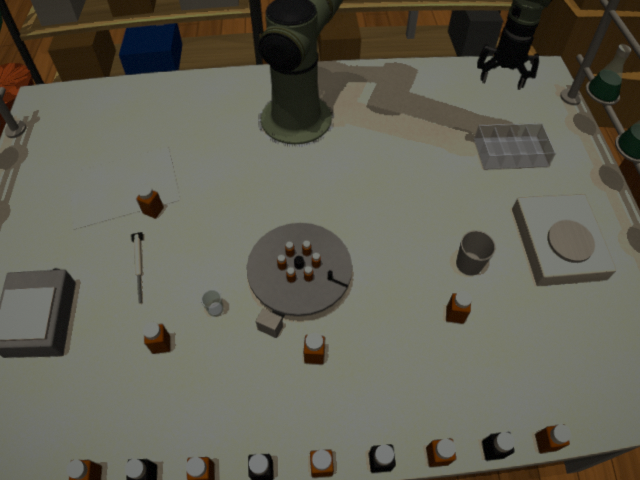

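View pics/top0.png

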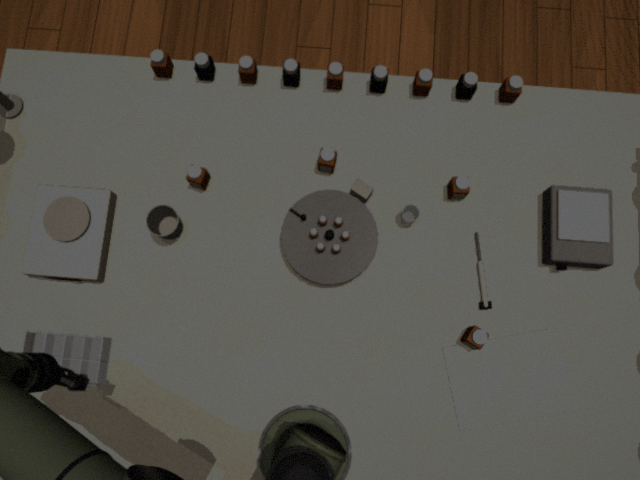

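Scene view: the disc is centred at about (300,268), with the post at (331,275), the block at (270,320), the bottle at (315,348) and the beaker at (213,302). Top view: the disc is at about (329,237), post (303,216), block (361,190), bottle (327,160), beaker (409,215). Next I'll measure these properly.

```bash
cat > h.py <<'E'
import cv2,numpy as np
from workcell import ctrl,vision
def ray(n,uv):
    c=vision.camera_info(n);K=np.array([[c['fx'],0,c['cx']],[0,c['fy'],c['cy']],[0,0,1]])
    p=cv2.undistortPoints(np.array(uv,float).reshape(-1,1,2),K,np.array(c['distortion'])).reshape(-1,2)
    return np.array(c['position']),np.c_[p,np.ones(len(p))]@np.array(c['rotation']).T
def onz(n,uv,z):
    o,d=ray(n,uv); return o+d*((z-o[2])/d[:,2])[:,None]
E
python3 - <<'E'
from h import *
from scipy.optimize import least_squares
# disc edge: segment the grey disc vs. table by brightness, using components
for n,cen,r in [('top',(329,237),60),('scene',(300,268),70)]:
    im=cv2.imread(f'pics/{n}0.png'); g=cv2.GaussianBlur(cv2.cvtColor(im,cv2.COLOR_BGR2GRAY),(3,3),0).astype(float)
    # radial largest gradient along rays
    pts=[]
    for a in np.linspace(0,2*np.pi,180,endpoint=False):
        rr=np.arange(r*0.55,r*1.05,.5) 
        if n=='top': rr=np.arange(42,56,.5)
        x=(cen[0]+rr*np.cos(a)).astype(np.float32);y=(cen[1]+rr*np.sin(a)).astype(np.float32)
        v=cv2.remap(g.astype(np.float32),x[None],y[None],1)[0]
        dv=v[4:]-v[:-4]; i=dv.argmax()
        if dv[i]>15: pts.append((x[i+2],y[i+2]))
    P=onz(n,pts,50)[:,:2]
    f=lambda p:np.hypot(P[:,0]-p[0],P[:,1]-p[1])-p[2]
    s=least_squares(f,[*P.mean(0),125],loss='soft_l1',f_scale=2); print(n,'circle',s.x,len(P),np.median(abs(s.fun)))
    d=np.load(f'{n}_d.npy'); print(d[cen[1]-3:cen[1]+4:3,cen[0]])
    dark=(g<32).astype(np.uint8)
    k,l,st,ce=cv2.connectedComponentsWithStats(dark)
    for i in range(1,k):
        if np.hypot(*(ce[i]-cen))<r and st[i,4]>4: print(n,'dark',ce[i],st[i],onz(n,[ce[i]],66)[0])
cs=cv2.imread('pics/scene0.png')[200:380,200:370];ct=cv2.imread('pics/top0.png')[140:290,270:430]
cv2.imwrite('pics/c.png',np.vstack([cv2.resize(cs,(400,424))[:290] if 0 else cv2.resize(cs,(680,720))])[:600]) 
a=cv2.resize(cs,(400,424),interpolation=cv2.INTER_CUBIC);b=cv2.resize(ct,(400,375),interpolation=cv2.INTER_CUBIC)
b=cv2.copyMakeBorder(b,0,49,0,0,0);m=np.hstack([a,b]);cv2.imwrite('pics/c.png',np.clip(m*1.6,0,255).astype(np.uint8))
E
```

```text
top circle [536.71177257 -16.19040226 127.59776905] 167 1.6728864879996337
[1496.7676 1504.2811 1530.3145]
top dark [357.87179487 196.51282051] [351 192  15  10  39] [646.73876627 -84.01991142  66.        ]
top dark [299.67391304 215.52173913] [291 210  15  11  46] [584.60534781  61.05016754  66.        ]
top dark [321.16666667 224.16666667] [319 223   6   3  12] [566.39299673   4.42042728  66.        ]
top dark [336.78571429 225.14285714] [334 224   7   3  14] [567.0360948  -35.48400654  66.        ]
top dark [328.91780822 234.93150685] [325 230   9  11  73] [540.00829888 -17.4396899   66.        ]
top dark [312.54545455 236.63636364] [310 236   6   3  11] [532.26570427  23.68026771  66.        ]
top dark [343.5 239.1] [341 238   6   3  10] [532.1993358  -55.15485861  66.        ]
top dark [318.85714286 250.85714286] [317 250   5   3   7] [496.96709264   4.75990414  66.        ]
top dark [334.5 252.1] [332 251   6   3  10] [496.95851114 -34.89627457  66.        ]
scene circle [550.2646234 -16.1119152 129.4489174] 180 3.0740020764107996
[1208.5045 1220.155  1227.7753]
scene dark [306
[... 199 characters left out ...]
 [298.77083333 262.22916667] [295 256   9  13  96] [542.81774109 -17.42825348  66.        ]
scene dark [316.09090909 263.84848485] [313 261   7   6  33] [550.19193118  22.55191422  66.        ]
scene dark [282.08823529 265.79411765] [279 263   7   6  34] [549.52942078 -56.66603531  66.        ]
scene dark [333.83870968 278.51612903] [328 271  19  16  62] [591.97167558  60.24249657  66.        ]
scene dark [308.62857143 277.48571429] [305 275   8   6  35] [584.97171826   2.88171943  66.        ]
scene dark [291.47058824 278.47058824] [288 276   8   6  34] [584.63167116 -36.48603594  66.        ]
scene dark [279.         313.15789474] [274 311  10   5  19] [669.698219  -68.1658427  66.       ]
```

View pics/c.png

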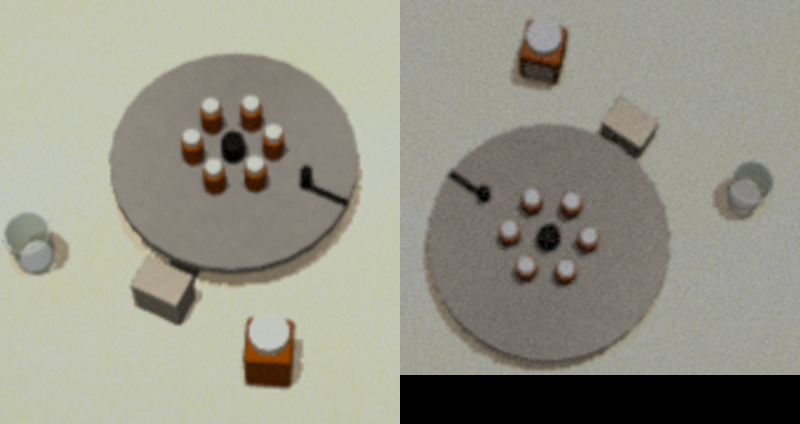

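The crops show the post and groove at roughly 55-60° left of the robot's forward direction. The block is on the right-forward side, the near bottle is beyond the disc, and the beaker is to the right. Now I'll get the precise axle, block and post points.

Run:
```python
from h import *
L=lambda p:[(200+x/2.353,200+y/2.353) for x,y in p]
R=lambda p:[(270+x/2.5,140+y/2.5) for x,y in p]
caps={}
for n,c,r in [('top',(329,233),22),('scene',(298,260),26)]:
    im=cv2.imread(f'pics/{n}0.png').astype(int); m=((im.min(2)>125)).astype(np.uint8)
    yy,xx=np.mgrid[:480,:640]; m[np.hypot(xx-c[0],yy-c[1])>r]=0
    k,l,st,ce=cv2.connectedComponentsWithStats(m); ce=ce[1:][st[1:,4]>6]
    P=onz(n,ce,91)[:,:2]; print(n,'caps',len(P),P.round(1).tolist(),P.mean(0))
print('block scene',onz('scene',L([(150,257),(196,272),(186,297),(133,290)]),52).round(1))
print('block top',onz('top',R([(621,98),(657,126),(640,148),(603,124)]),52).round(1))
for nm,p,q,z in [('post',(306,172),(484,193),80),('markouter',(347,203),(452,174),50),('dyecap',(269,331),(545,36),91),('beakbase',(37,257),(743,195),0),]:
    print(nm,onz('scene',L([p]),z)[0].round(1),onz('top',R([q]),z)[0].round(1))
```

```text
Traceback (most recent call last):
  File "h.py", line 8, in onz
    o,d=ray(n,uv); return o+d*((z-o[2])/d[:,2])[:,None]
        ~~~^^^^^^
  File "h.py", line 5, in ray
    p=cv2.undistortPoints(np.array(uv,float).reshape(-1,1,2),K,np.array(c['distortion'])).reshape(-1,2)
      ~~~~~~~~~~~~~~~~~~~^^^^^^^^^^^^^^^^^^^^^^^^^^^^^^^^^^^^^^^^^^^^^^^^^^^^^^^^^^^^^^^^
cv2.error: OpenCV(4.12.0) /io/opencv/modules/calib3d/src/undistort.dispatch.cpp:347: error: (-215:Assertion failed) CV_IS_MAT(_src) && CV_IS_MAT(_dst) && (_src->rows == 1 || _src->cols == 1) && (_dst->rows == 1 || _dst->cols == 1) && _src->cols + _src->rows - 1 == _dst->rows + _dst->cols - 1 && (CV_MAT_TYPE(_src->type) == CV_32FC2 || CV_MAT_TYPE(_src->type) == CV_64FC2) && (CV_MAT_TYPE(_dst->type) == CV_32FC2 || CV_MAT_TYPE(_dst->type) == CV_64FC2) in function 'cvUndistortPointsInternal'
```

Run:
```python
from h import *
L=lambda p:[(200+x/2.353,200+y/2.353) for x,y in p]
R=lambda p:[(270+x/2.5,140+y/2.5) for x,y in p]
for n,c,r in [('top',(329,233),22),('scene',(298,260),26)]:
    im=cv2.imread(f'pics/{n}0.png').astype(int); 
    yy,xx=np.mgrid[:480,:640]; near=np.hypot(xx-c[0],yy-c[1])<r
    base=np.median(im.min(2)[near]); m=((im.min(2)>base+25)&near).astype(np.uint8)
    k,l,st,ce=cv2.connectedComponentsWithStats(m); ce=ce[1:][st[1:,4]>4]
    print(n,base,len(ce))
    if len(ce):
        P=onz(n,ce,91)[:,:2]; print(P.round(1).tolist(),P.mean(0))
print('block scene',onz('scene',L([(150,257),(196,272),(186,297),(133,290)]),52).round(1))
print('block top',onz('top',R([(621,98),(657,126),(640,148),(603,124)]),52).round(1))
for nm,p,q,z in [('post',(306,172),(484,193),80),('markouter',(347,203),(452,174),50),('dyecap',(269,331),(545,36),91),('beakbase',(37,257),(743,195),0),]:
    print(nm,onz('scene',L([p]),z)[0].round(1),onz('top',R([q]),z)[0].round(1))
```

```text
top 64.0 6
[[576.8, 2.0], [575.8, -37.7], [542.2, 22.8], [541.0, -57.5], [507.2, 3.0], [506.2, -37.5]] [541.54921896 -17.49288633]
scene 73.0 6
[[506.8, 2.5], [506.5, -37.6], [541.9, 22.4], [541.3, -58.0], [576.4, -37.9], [576.0, 2.0]] [541.48229497 -17.77240472]
block scene [[ 651.  -102.8   52. ]
 [ 669.8  -59.5   52. ]
 [ 694.8  -69.9   52. ]
 [ 684.2 -119.5   52. ]]
block top [[ 731.4 -500.8   52. ]
 [ 703.9 -538.7   52. ]
 [ 678.7 -521.2   52. ]
 [ 701.5 -482.3   52. ]]
post [584.9  51.9  80. ] [ 610.2 -354.1   80. ]
markouter [605.9  90.9  50. ] [ 635.5 -327.2   50. ]
dyecap [750.    4.5  91. ] [ 778.5 -409.1   91. ]
beakbase [ 618.4 -220.9    0. ] [ 651.  -649.8    0. ]
```

Run:
```python
from h import *
R=lambda p:[(270+(x-400)/2.5,140+y/2.5) for x,y in p]
L=lambda p:[(200+x/2.353,200+y/2.353) for x,y in p]
A=np.array([541.5,-17.6])
def sh(nm,P):
    d=P[:,:2]-A; print(nm,P[:,:2].round(1).tolist(),np.hypot(*d.T).round(1),np.degrees(np.arctan2(d[:,1],d[:,0])).round(1))
for nm,v in [('S',onz('scene',L([(150,257),(196,272),(186,297),(133,290)]),52)),('T',onz('top',R([(621,98),(657,126),(640,148),(603,124)]),52))]:
    sh(nm,v); sh('inner',v[[0,1]].mean(0)[None] if nm=='S' else v[[2,3]].mean(0)[None]); sh('ctr',v.mean(0)[None])
for nm,p,q,z in [('post',(306,172),(484,193),80),('mark',(347,203),(452,174),50),('dye',(269,331),(545,36),91),('beak',(37,257),(743,195),0),]:
    sh(nm,onz('scene',L([p]),z));sh(nm,onz('top',R([q]),z))
# block top centroid by depth (z 45..60, r 130..180)
for n in ['scene','top']:
    d=np.load(n+'_d.npy');v,u=np.mgrid[:480,:640];o,r=ray(n,np.c_[u.ravel(),v.ravel()]);P=o+r*d.ravel()[:,None]
    e=P[:,:2]-A;h=np.hypot(*e.T);a=np.degrees(np.arctan2(e[:,1],e[:,0]));m=(h>132)&(h<180)&(P[:,2]>46)&(P[:,2]<58)&(abs(a+28)<20)
    print(n,m.sum()); sh('blk',P[m].mean(0)[None])
```

```text
S [[651.0, -102.8], [669.8, -59.5], [694.8, -69.9], [684.2, -119.5]] [138.7 135.  162.  175.4] [-37.9 -18.1 -18.8 -35.5]
inner [[660.4, -81.1]] [134.8] [-28.1]
ctr [[675.0, -87.9]] [150.9] [-27.8]
T [[697.6, -82.9], [670.2, -122.3], [645.1, -106.2], [667.9, -66.1]] [169.2 165.9 136.3 135.4] [-22.7 -39.1 -40.5 -21. ]
inner [[656.5, -86.1]] [133.9] [-30.8]
ctr [[670.2, -94.4]] [149.9] [-30.8]
post [[584.9, 51.9]] [82.] [58.]
post [[577.7, 50.0]] [76.7] [61.8]
mark [[605.9, 90.9]] [126.2] [59.3]
mark [[602.3, 86.2]] [120.3] [59.6]
dye [[750.0, 4.5]] [209.6] [6.]
dye [[745.4, 1.1]] [204.8] [5.2]
beak [[618.4, -220.9]] [217.4] [-69.3]
beak [[616.5, -222.3]] [218.] [-69.9]
scene 346
blk [[675.5, -93.0]] [153.8] [-29.4]
top 226
blk [[673.2, -92.0]] [151.3] [-29.5]
```

Request:
{"api": "play_rows", "payload": {"commands": [{"offset": [-41.3, -40.9, 9.5], "dr": [0, 0, 0], "gripper": 0}, {"offset": [-41.3, -40.9, 9.5], "dr": [0, 0, 0], "gripper": 0}, {"offset": [-41.3, -40.9, 9.5], "dr": [0, 0, 0], "gripper": 0}, {"offset": [-41.3, -40.9, 9.5], "dr": [0, 0, 0], "gripper": 0}, {"offset": [-41.3, -40.9, 9.5], "dr": [0, 0, 0], "gripper": 0}, {"offset": [-41.3, -40.9, 9.5], "dr": [0, 0, 0], "gripper": 0}, {"offset": [-41.3, -40.9, 9.5], "dr": [0, 0, 0], "gripper": 0}, {"offset": [-41.3, -40.9, 9.5], "dr": [0, 0, 0], "gripper": 0}, {"offset": [-41.3, -40.9, 9.5], "dr": [0, 0, 0], "gripper": 0}, {"offset": [-41.3, -40.9, 9.5], "dr": [0, 0, 0], "gripper": 0}, {"offset": [-41.3, -40.9, 9.5], "dr": [0, 0, 0], "gripper": 0}, {"offset": [-41.3, -40.9, 9.5], "dr": [0, 0, 0], "gripper": 0}]}}

```text
time_s: 1.1
tool_pos: [394.7, 90.2, 115.8]
tcp_rot: [[-0.957, 0.291, 0.0], [0.291, 0.957, 0.0], [-0.0, 0.0, -1.0]]
contact_force: [1.6, 0.9, 0.4]
opening: -0.1
grasp_force: 0.0
```

Request:
{"api": "play_rows", "payload": {"commands": [{"offset": [0, 0, 0], "dr": [0, 0, 0], "gripper": 0}]}}

```text
time_s: 1.18
tool_pos: [397.7, 86.2, 115.5]
tcp_rot: [[-0.954, 0.3, 0.002], [0.3, 0.954, -0.003], [-0.003, -0.002, -1.0]]
contact_force: [1.1, 0.2, 0.1]
opening: 0.2
grasp_force: 0.0
```

Request:
{"api": "play_rows", "payload": {"commands": [{"offset": [-2.8, -2.8, 0], "dr": [0, 0, 0], "gripper": 0}, {"offset": [-5.7, -5.7, 2], "dr": [0, 0, 0], "gripper": 0}, {"offset": [-5.7, -5.7, 4.3], "dr": [0, 0, 0], "gripper": 0}, {"offset": [-5.7, -5.7, 4.3], "dr": [0, 0, 0], "gripper": 0}]}}

```text
time_s: 1.52
tool_pos: [430.8, 19.6, 70.1]
tcp_rot: [[-0.956, 0.294, -0.005], [0.294, 0.956, 0.0], [0.005, -0.001, -1.0]]
contact_force: [-2.5, 0.4, -0.4]
opening: -0.0
grasp_force: 0.0
```

Request:
{"api": "play_rows", "payload": {"commands": [{"offset": [0, 0, 1.2], "dr": [0, 0, 0], "gripper": 0}]}}

```text
time_s: 1.6
tool_pos: [432.0, 21.0, 61.3]
tcp_rot: [[-0.956, 0.292, -0.001], [0.292, 0.956, 0.001], [0.001, 0.0, -1.0]]
contact_force: [0.3, -0.3, 0.3]
opening: 0.1
grasp_force: 0.0
```

Request:
{"api": "play_rows", "payload": {"commands": [{"offset": [0, 0, 0.5], "dr": [0, 0, 0], "gripper": 0}, {"offset": [0, 0, 0.5], "dr": [0, 0, 0], "gripper": 0}]}}

```text
time_s: 1.77
tool_pos: [430.9, 21.9, 55.5]
tcp_rot: [[-0.957, 0.29, -0.003], [0.29, 0.957, 0.0], [0.003, -0.0, -1.0]]
contact_force: [-0.7, 0.6, 0.2]
opening: -0.1
grasp_force: 0.0
```

Request:
{"api": "play_rows", "payload": {"commands": [{"offset": [-0.8, 0, 0], "dr": [0, 0, 0], "gripper": 0}, {"offset": [-0.8, 0, 0], "dr": [0, 0, 0], "gripper": 0}]}}

```text
time_s: 1.93
tool_pos: [442.2, 18.8, 57.2]
tcp_rot: [[-0.957, 0.29, 0.003], [0.29, 0.957, -0.001], [-0.003, 0.0, -1.0]]
contact_force: [-0.2, 0.1, 0.6]
opening: -0.2
grasp_force: 0.0
```

Request:
{"api": "play_rows", "payload": {"commands": [{"offset": [0, 0, 0.3], "dr": [0, 0, 0], "gripper": 0}, {"offset": [0, 0, 0.3], "dr": [0, 0, 0], "gripper": 0}]}}

```text
time_s: 2.1
tool_pos: [440.4, 18.9, 53.3]
tcp_rot: [[-0.957, 0.29, 0.001], [0.29, 0.957, -0.0], [-0.001, 0.0, -1.0]]
contact_force: [-0.8, -0.9, 0.2]
opening: -0.2
grasp_force: 0.0
```

Request:
{"api": "play_rows", "payload": {"commands": [{"offset": [0, 0, 0.2], "dr": [0, 0, 0], "gripper": 0}, {"offset": [0, 0, 0.2], "dr": [0, 0, 0], "gripper": 0}]}}

```text
time_s: 2.27
tool_pos: [439.8, 18.9, 51.0]
tcp_rot: [[-0.957, 0.29, -0.0], [0.29, 0.957, 0.0], [0.0, -0.0, -1.0]]
contact_force: [0.1, -0.1, -0.3]
opening: 0.1
grasp_force: 0.0
```

Request:
{"api": "play_rows", "payload": {"commands": [{"offset": [0, 0, 0.1], "dr": [0, 0, 0], "gripper": 0}, {"offset": [0, 0, 0.1], "dr": [0, 0, 0], "gripper": 0}]}}

```text
time_s: 2.43
tool_pos: [439.9, 18.8, 50.0]
tcp_rot: [[-0.957, 0.291, -0.0], [0.291, 0.957, 0.0], [0.0, -0.0, -1.0]]
contact_force: [-0.1, 0.7, -0.5]
opening: -0.1
grasp_force: 0.0
```

Request:
{"api": "play_rows", "payload": {"commands": [{"offset": [0, 0, 0.1], "dr": [0, 0, 0], "gripper": 0}, {"offset": [0, 0, 0.1], "dr": [0, 0, 0], "gripper": 0}]}}

```text
time_s: 2.6
tool_pos: [440.0, 18.7, 49.0]
tcp_rot: [[-0.957, 0.291, -0.0], [0.291, 0.957, -0.0], [0.0, -0.0, -1.0]]
contact_force: [1.1, 0.8, 0.6]
opening: -0.3
grasp_force: 0.0
```

Request:
{"api": "play_rows", "payload": {"commands": [{"offset": [0, 0, 0.1], "dr": [0, 0, 0], "gripper": 0}, {"offset": [0, 0, 0.1], "dr": [0, 0, 0], "gripper": 0}]}}

```text
time_s: 2.77
tool_pos: [439.9, 18.7, 48.0]
tcp_rot: [[-0.957, 0.291, -0.0], [0.291, 0.957, 0.0], [0.0, -0.0, -1.0]]
contact_force: [0.1, -0.2, -0.3]
opening: -0.0
grasp_force: 0.0
```

Request:
{"api": "play_rows", "payload": {"commands": [{"offset": [0, 0, 0.1], "dr": [0, 0, 0], "gripper": 0}, {"offset": [0, 0, 0.1], "dr": [0, 0, 0], "gripper": 0}]}}

```text
time_s: 2.93
tool_pos: [440.0, 18.7, 47.0]
tcp_rot: [[-0.957, 0.291, -0.0], [0.291, 0.957, -0.0], [0.0, -0.0, -1.0]]
contact_force: [0.3, 0.1, 0.5]
opening: 0.1
grasp_force: 0.0
```

Request:
{"api": "play_rows", "payload": {"commands": [{"offset": [0, 0, 0.1], "dr": [0, 0, 0], "gripper": 0}, {"offset": [0, 0, 0.1], "dr": [0, 0, 0], "gripper": 0}]}}

```text
time_s: 3.1
tool_pos: [439.9, 18.8, 46.0]
tcp_rot: [[-0.957, 0.291, -0.0], [0.291, 0.957, 0.0], [0.0, -0.0, -1.0]]
contact_force: [0.3, 0.2, 0.4]
opening: -0.2
grasp_force: 0.0
```

No contact yet at z=46, so I'll take a look.

Run:
```python
from h import *
im,d=vision.snapshot('scene');a=cv2.resize(im[150:350,200:400,::-1],(400,400),interpolation=cv2.INTER_CUBIC)
w,dw=vision.snapshot('wrist');b=cv2.resize(w[:,:,::-1],(400,300));b=cv2.copyMakeBorder(b,0,100,0,0,0)
cv2.imwrite('pics/d.png',np.clip(np.hstack([a,b])*1.5,0,255).astype(np.uint8))
v,u=np.mgrid[:480,:640];o,r=ray('scene',np.c_[u.ravel(),v.ravel()]);P=o+r*d.ravel()[:,None]
h=np.hypot(P[:,0]-541.5,P[:,1]+17.6);m=(h>92)&(h<118)&(P[:,0]>560);print(np.median(P[m,2]))
print(ctrl.get_obs()['tool_pos'], vision.camera_info('wrist'))
```

```text
49.07101210260498
[440.00079848  18.75222771  46.07976295] {'fx': 363.42460110773015, 'fy': 363.42460110773015, 'cx': 316.4886452354746, 'cy': 235.4762785551082, 'distortion': array([-0.0174345,  0.       ,  0.       ,  0.       ,  0.       ]), 'tool_from_camera': array([[-9.47714752e-04, -9.58377221e-01, -2.85503422e-01,
         7.22953258e+01],
       [ 9.99999045e-01, -6.21148277e-04, -1.23437921e-03,
         1.51032869e-01],
       [ 1.00566096e-03, -2.85504319e-01,  9.58376895e-01,
        -1.76680324e+02],
       [ 0.00000000e+00,  0.00000000e+00,  0.00000000e+00,
         1.00000000e+00]])}
```

View pics/d.png

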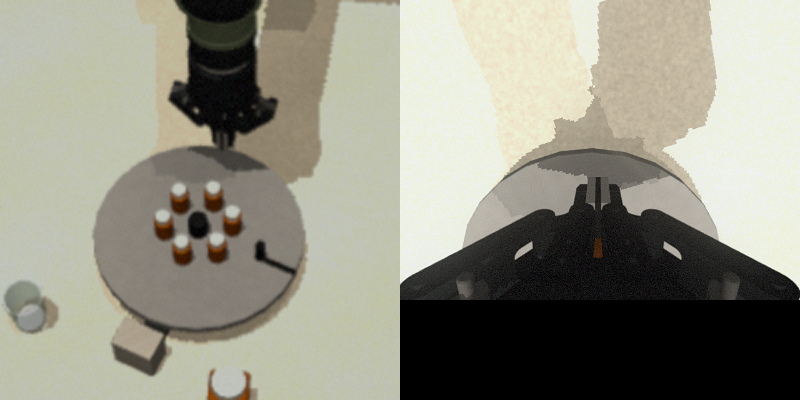

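The tip looks to be inside the rim and just above the disc. I'll keep lowering gently.

Request:
{"api": "play_rows", "payload": {"commands": [{"offset": [0, 0, 0.1], "dr": [0, 0, 0], "gripper": 0}, {"offset": [0, 0, 0.1], "dr": [0, 0, 0], "gripper": 0}]}}

```text
time_s: 3.37
tool_pos: [440.0, 18.8, 45.0]
tcp_rot: [[-0.957, 0.291, -0.0], [0.291, 0.957, 0.0], [0.0, -0.0, -1.0]]
contact_force: [0.6, 0.7, 0.2]
opening: -0.2
grasp_force: 0.0
```

Request:
{"api": "play_rows", "payload": {"commands": [{"offset": [0, 0, 0.1], "dr": [0, 0, 0], "gripper": 0}, {"offset": [0, 0, 0.1], "dr": [0, 0, 0], "gripper": 0}]}}

```text
time_s: 3.53
tool_pos: [440.0, 18.8, 44.0]
tcp_rot: [[-0.957, 0.291, -0.0], [0.291, 0.957, 0.0], [0.0, -0.0, -1.0]]
contact_force: [0.4, -0.2, 0.5]
opening: 0.2
grasp_force: 0.0
```

Request:
{"api": "play_rows", "payload": {"commands": [{"offset": [0, 0, 0.1], "dr": [0, 0, 0], "gripper": 0}, {"offset": [0, 0, 0.1], "dr": [0, 0, 0], "gripper": 0}]}}

```text
time_s: 3.7
tool_pos: [439.9, 18.7, 43.0]
tcp_rot: [[-0.957, 0.291, -0.0], [0.291, 0.957, -0.0], [0.0, -0.0, -1.0]]
contact_force: [-0.1, 0.1, 0.2]
opening: -0.1
grasp_force: 0.0
```

Run:
```python
from h import *
c=vision.camera_info('scene');K=np.array([[c['fx'],0,c['cx']],[0,c['fy'],c['cy']],[0,0,1]]);Rm=np.array(c['rotation']).T
t=ctrl.get_obs()['tool_pos']
def pj(p): return cv2.projectPoints(np.array([p],float),cv2.Rodrigues(Rm)[0],-Rm@np.array(c['position']),K,np.array(c['distortion']))[0].ravel().round(1)
print('tcp',t,pj(t),'z50',pj([t[0],t[1],50]),'z60',pj([t[0],t[1],60]), 'rim180',pj([541.5-120,18.7,50]))
im,d=vision.snapshot('scene');cv2.imwrite('pics/e.png',np.clip(cv2.resize(im[190:250,270:350,::-1],(800,600),interpolation=cv2.INTER_CUBIC)*1.6,0,255).astype(np.uint8))
ci=vision.camera_info('wrist');T=np.linalg.inv(ci['tool_from_camera'])
for p in ([0,0,0,1],[0,0,-10,1],[11,0,0,1],[-11,0,0,1]):
    q=T@np.array(p);print('wrist',p,ci['fx']*q[0]/q[2]+ci['cx'],ci['fy']*q[1]/q[2]+ci['cy'])
```

```text
tcp [439.93129846  18.7408776   42.98631726] [311.4 230.2] z50 [311.3 228.7] z60 [311.3 226.4] rim180 [310.8 222.5]
wrist [0, 0, 0, 1] 316.67067823496507 271.5251794552338
wrist [0, 0, -10, 1] 316.66008963689626 279.19261347032773
wrist [11, 0, 0, 1] 316.6534574506203 251.62402819053952
wrist [-11, 0, 0, 1] 316.6873388910607 290.77902007535437
```

View pics/e.png

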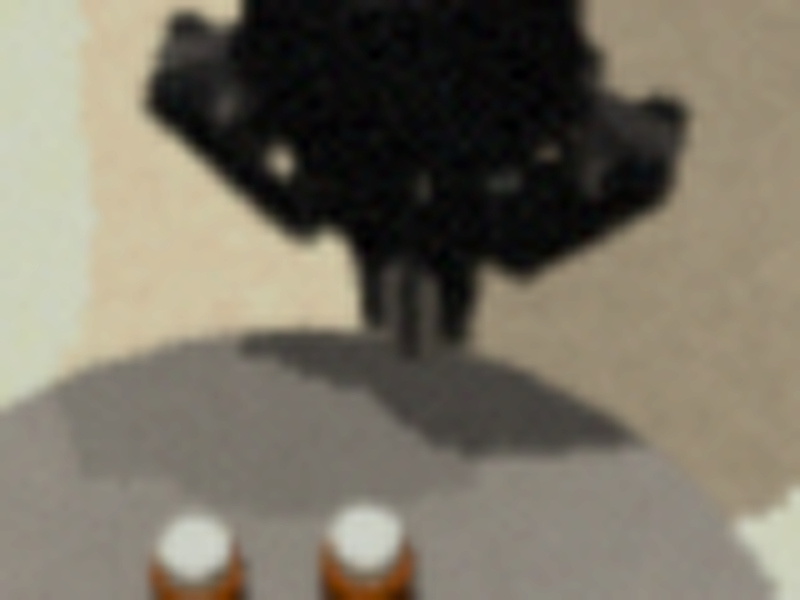

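The visible tip is at row 225.5, which would be z≈60, so the fingertip sits well behind the nominal TCP. I'll lower until the force shows contact.

Request:
{"api": "play_rows", "payload": {"commands": [{"offset": [0, 0, 0.2], "dr": [0, 0, 0], "gripper": 0}, {"offset": [0, 0, 0.2], "dr": [0, 0, 0], "gripper": 0}]}}

```text
time_s: 3.92
tool_pos: [439.9, 18.8, 40.9]
tcp_rot: [[-0.957, 0.291, -0.0], [0.291, 0.957, 0.0], [0.0, -0.0, -1.0]]
contact_force: [0.8, 0.9, 0.1]
opening: 0.1
grasp_force: 0.0
```

Request:
{"api": "play_rows", "payload": {"commands": [{"offset": [0, 0, 0.2], "dr": [0, 0, 0], "gripper": 0}, {"offset": [0, 0, 0.2], "dr": [0, 0, 0], "gripper": 0}]}}

```text
time_s: 4.08
tool_pos: [439.8, 18.8, 38.8]
tcp_rot: [[-0.957, 0.291, -0.0], [0.291, 0.957, 0.0], [0.0, -0.0, -1.0]]
contact_force: [-0.2, 0.5, -0.2]
opening: 0.1
grasp_force: 0.0
```

Request:
{"api": "play_rows", "payload": {"commands": [{"offset": [0, 0, 0.2], "dr": [0, 0, 0], "gripper": 0}, {"offset": [0, 0, 0.2], "dr": [0, 0, 0], "gripper": 0}]}}

```text
time_s: 4.25
tool_pos: [439.9, 18.8, 36.8]
tcp_rot: [[-0.957, 0.291, -0.0], [0.291, 0.957, 0.0], [0.0, -0.0, -1.0]]
contact_force: [0.1, -1.1, 0.1]
opening: -0.1
grasp_force: 0.0
```

Request:
{"api": "play_rows", "payload": {"commands": [{"offset": [0, 0, 0.1], "dr": [0, 0, 0], "gripper": 0}, {"offset": [0, 0, 0.1], "dr": [0, 0, 0], "gripper": 0}]}}

```text
time_s: 4.42
tool_pos: [440.0, 18.7, 36.0]
tcp_rot: [[-0.957, 0.291, -0.0], [0.291, 0.957, -0.0], [0.0, -0.0, -1.0]]
contact_force: [0.6, -0.2, -0.2]
opening: 0.3
grasp_force: 0.0
```

Request:
{"api": "play_rows", "payload": {"commands": [{"offset": [0, 0, 0.1], "dr": [0, 0, 0], "gripper": 0}, {"offset": [0, 0, 0.1], "dr": [0, 0, 0], "gripper": 0}]}}

```text
time_s: 4.58
tool_pos: [440.0, 18.8, 35.0]
tcp_rot: [[-0.957, 0.291, -0.0], [0.291, 0.957, 0.0], [0.0, -0.0, -1.0]]
contact_force: [0.4, 0.3, -0.2]
opening: 0.1
grasp_force: 0.0
```

Run:
```python
from h import *
o=ctrl.get_obs();w,d=vision.snapshot('wrist');c=vision.camera_info('wrist')
K=np.array([[c['fx'],0,c['cx']],[0,c['fy'],c['cy']],[0,0,1]]);v,u=np.mgrid[:480,:640]
p=cv2.undistortPoints(np.c_[u.ravel(),v.ravel()].astype(float).reshape(-1,1,2),K,c['distortion']).reshape(-1,2)
P=(np.c_[p,np.ones(len(p))]*d.ravel()[:,None])@c['tool_from_camera'][:3,:3].T+c['tool_from_camera'][:3,3]
P=P.reshape(480,640,3)
for r in range(255,345,5): print(r,d[r,316].round(1),P[r,312].round(1),P[r,324].round(1),w[r,312])
print(P[236:262:6,[200,250,380,430]].round(1).tolist())
```

```text
255 171.7 [ 14.2  -2.2 -14.1] [ 14.4   3.5 -14.8] [69 70 61]
260 172.2 [ 11.6  -2.2 -13.9] [ 11.5   3.5 -13.6] [70 67 64]
265 173.1 [  9.4  -2.2 -14.8] [  9.9   3.5 -16.2] [65 63 58]
270 0.0 [  6.8  -2.2 -14.8] [  6.7   3.5 -14.5] [68 68 64]
275 175.5 [  4.   -2.2 -14.1] [  4.4   3.5 -15. ] [71 66 65]
280 174.9 [  1.   -2.3 -13.4] [  2.    3.5 -15.6] [65 64 59]
285 146.3 [ 10.4  -1.9 -39.8] [ 10.4   3.  -39.9] [62 57 53]
290 143.6 [ 10.3  -1.8 -44.5] [ 10.5   2.9 -44.9] [63 59 54]
295 139.0 [ 10.9  -1.7 -50.3] [ 10.3   2.9 -48.9] [50 48 47]
300 135.0 [ 11.   -1.7 -54.7] [ 11.6   2.7 -55.8] [50 46 42]
305 131.1 [ 10.2  -1.7 -56.9] [  9.9   2.7 -56.5] [39 38 36]
310 128.0 [ 10.8  -1.6 -62. ] [ 10.6   2.6 -61.6] [44 42 35]
315 124.0 [ 11.2  -1.5 -66.1] [ 11.3   2.5 -66.4] [35 30 31]
320 119.9 [ 11.   -1.5 -69.1] [ 10.4   2.5 -68.1] [37 39 35]
325 118.1 [ 10.1  -1.5 -70.9] [ 10.9   2.4 -72.3] [36 33 31]
330 118.8 [  8.4  -1.5 -71.1] [  8.3   2.5 -70.9] [27 23 24]
335 120.8 [  7.   -1.5 -71.9] [ 11.6   2.3 -79.3] [37 34 27]
340 121.1 [  4.8  -1.5 -71.4] [ 11.4   2.2 -81.6] [22 25 24]
[[[8.9, -71.1, 35.1], [8.8, -40.7, 35.5], [8.8, 38.5, 35.2], [8.6, 69.3, 35.9]], [[5.2, -71.4, 34.7], [4.7, -41.0, 36.1], [4.8, 38.8, 35.8], [4.8, 69.6, 35.7]], [[0.7, -72.4, 36.6], [1.0, -41.1, 35.7], [1.3, 38.8, 34.7], [0.8, 70.0, 36.0]], [[-2.7, -72.2, 35.0], [13.7, -32.2, -11.2], [-3.0, 39.2, 35.7], [-2.7, 70.0, 34.9]], [[-7.0, -72.9, 36.0], [12.0, -31.6, -15.0], [9.8, 31.1, -9.2], [-7.2, 70.8, 36.3]]]
```

Request:
{"api": "play_rows", "payload": {"commands": [{"offset": [0, 0, 0.1], "dr": [0, 0, 0], "gripper": 0}, {"offset": [0, 0, 0.1], "dr": [0, 0, 0], "gripper": 0}]}}

```text
time_s: 4.8
tool_pos: [440.0, 18.8, 34.0]
tcp_rot: [[-0.957, 0.291, -0.0], [0.291, 0.957, 0.0], [0.0, 0.0, -1.0]]
contact_force: [-0.7, 0.0, -0.6]
opening: -0.2
grasp_force: 0.0
```

Request:
{"api": "play_rows", "payload": {"commands": [{"offset": [0, 0, 0.1], "dr": [0, 0, 0], "gripper": 0}, {"offset": [0, 0, 0.1], "dr": [0, 0, 0], "gripper": 0}]}}

```text
time_s: 4.97
tool_pos: [439.9, 18.7, 33.0]
tcp_rot: [[-0.957, 0.291, -0.0], [0.291, 0.957, 0.0], [0.0, -0.0, -1.0]]
contact_force: [-0.4, -0.3, 0.4]
opening: 0.1
grasp_force: 0.0
```

Request:
{"api": "play_rows", "payload": {"commands": [{"offset": [0, 0, 0.1], "dr": [0, 0, 0], "gripper": 0}, {"offset": [0, 0, 0.1], "dr": [0, 0, 0], "gripper": 0}]}}

```text
time_s: 5.13
tool_pos: [440.0, 18.8, 32.0]
tcp_rot: [[-0.957, 0.29, -0.0], [0.29, 0.957, -0.0], [0.0, -0.0, -1.0]]
contact_force: [-0.1, 0.3, 0.1]
opening: -0.0
grasp_force: 0.0
```

Request:
{"api": "play_rows", "payload": {"commands": [{"offset": [0, 0, 0.1], "dr": [0, 0, 0], "gripper": 0}, {"offset": [0, 0, 0.1], "dr": [0, 0, 0], "gripper": 0}]}}

```text
time_s: 5.3
tool_pos: [440.0, 18.8, 31.0]
tcp_rot: [[-0.957, 0.291, -0.0], [0.291, 0.957, 0.0], [0.0, 0.0, -1.0]]
contact_force: [-0.6, 1.0, 1.2]
opening: 0.1
grasp_force: 0.0
```

Request:
{"api": "play_rows", "payload": {"commands": [{"offset": [0, 0, 0.1], "dr": [0, 0, 0], "gripper": 0}, {"offset": [0, 0, 0.1], "dr": [0, 0, 0], "gripper": 0}]}}

```text
time_s: 5.47
tool_pos: [440.0, 18.8, 30.0]
tcp_rot: [[-0.957, 0.291, -0.0], [0.291, 0.957, 0.0], [0.0, -0.0, -1.0]]
contact_force: [-0.8, 0.5, -0.3]
opening: 0.3
grasp_force: 0.0
```

Request:
{"api": "play_rows", "payload": {"commands": [{"offset": [0, 0, 0.1], "dr": [0, 0, 0], "gripper": 0}, {"offset": [0, 0, 0.1], "dr": [0, 0, 0], "gripper": 0}]}}

```text
time_s: 5.63
tool_pos: [439.9, 18.8, 29.0]
tcp_rot: [[-0.957, 0.291, -0.0], [0.291, 0.957, 0.0], [0.0, -0.0, -1.0]]
contact_force: [0.5, -0.0, 0.6]
opening: -0.2
grasp_force: 0.0
```

Run:
```python
from h import *
print(ctrl.grip_depth,[a for a in dir(ctrl) if a[0]!='_'])
c=vision.camera_info('scene');im,d=vision.snapshot('scene');t=ctrl.get_obs()['tool_pos']
v,u=np.mgrid[200:250,295:330];o,r=ray('scene',np.c_[u.ravel(),v.ravel()]);P=(o+r*d[200:250,295:330].ravel()[:,None]).reshape(50,35,3)
print(t)
for k in range(10,40): print(200+k,P[k,15].round(0),P[k,17].round(0),im[200+k,312])
```

```text
18.700000000000003 ['Unreachable', 'get_obs', 'grip_depth', 'job_done']
[439.94065311  18.74784349  29.04460436]
210 [451.  16. 144.] [449.  21. 141.] [2 5 4]
211 [449.  16. 136.] [452.  21. 140.] [12 14 11]
212 [435.  17. 113.] [457.  20. 144.] [28 27 24]
213 [437.  17. 112.] [459.  20. 142.] [26 25 21]
214 [439.  16. 110.] [460.  20. 140.] [14 15 12]
215 [443.  16. 113.] [460.  20. 135.] [9 6 9]
216 [447.  16. 114.] [457.  20. 128.] [7 9 7]
217 [447.  16. 109.] [449.  20. 112.] [4 5 4]
218 [446.  16. 104.] [454.  20. 116.] [6 8 9]
219 [445.  16.  99.] [454.  20. 111.] [9 8 9]
220 [450.  15. 102.] [454.  20. 107.] [15 16 16]
221 [448.  16.  96.] [451.  20.  99.] [34 31 28]
222 [452.  15.  96.] [454.  20.  99.] [40 38 33]
223 [450.  15.  89.] [452.  20.  92.] [42 38 35]
224 [449.  15.  84.] [451.  20.  86.] [42 39 35]
225 [451.  15.  82.] [453.  20.  85.] [40 38 34]
226 [450.  15.  77.] [452.  20.  80.] [43 39 36]
227 [452.  15.  75.] [450.  20.  72.] [42 39 35]
228 [449.  15.  67.] [452.  20.  71.] [42 39 36]
229 [442.  15.  52.] [440.  20.  48.] [43 41 38]
230 [443.  15.  49.] [444.  20.  49.] [46 44 40]
231 [445.  15.  48.] [448.  20.  51.] [46 44 41]
232 [452.  15.  53.] [449.  20.  49.] [45 42 40]
233 [452.  15.  49.] [455.  19.  52.] [46 43 40]
234 [453.  15.  46.] [455.  19.  49.] [56 54 49]
235 [458.  14.  50.] [460.  19.  51.] [72 68 64]
236 [459.  14.  47.] [461.  19.  49.] [74 71 65]
237 [467.  14.  54.] [463.  19.  47.] [76 72 67]
238 [467.  14.  49.] [469.  18.  52.] [76 74 67]
239 [472.  13.  54.] [470.  18.  50.] [77 74 68]
```

Both cameras put the real fingertip about 37 mm behind the reported TCP, so contact should come near TCP z≈13.

Request:
{"api": "play_rows", "payload": {"commands": [{"offset": [0, 0, 0.6], "dr": [0, 0, 0], "gripper": 0}, {"offset": [0, 0, 1.2], "dr": [0, 0, 0], "gripper": 0}, {"offset": [0, 0, 1.2], "dr": [0, 0, 0], "gripper": 0}]}}

```text
time_s: 5.93
tool_pos: [439.1, 18.8, 15.9]
tcp_rot: [[-0.957, 0.291, -0.002], [0.291, 0.957, 0.0], [0.002, -0.0, -1.0]]
contact_force: [-0.2, -0.4, 0.4]
opening: 0.2
grasp_force: 0.0
```

Request:
{"api": "play_rows", "payload": {"commands": [{"offset": [0, 0, 0.1], "dr": [0, 0, 0], "gripper": 0}, {"offset": [0, 0, 0.1], "dr": [0, 0, 0], "gripper": 0}]}}

```text
time_s: 6.1
tool_pos: [439.7, 18.8, 15.8]
tcp_rot: [[-0.957, 0.291, -0.001], [0.291, 0.957, 0.0], [0.001, -0.0, -1.0]]
contact_force: [-0.1, -1.1, -0.1]
opening: 0.5
grasp_force: 0.0
```

Request:
{"api": "play_rows", "payload": {"commands": [{"offset": [0, 0, 0.1], "dr": [0, 0, 0], "gripper": 0}, {"offset": [0, 0, 0.1], "dr": [0, 0, 0], "gripper": 0}]}}

```text
time_s: 6.27
tool_pos: [440.1, 18.8, 15.2]
tcp_rot: [[-0.957, 0.291, 0.0], [0.291, 0.957, 0.0], [-0.0, 0.0, -1.0]]
contact_force: [-1.4, -0.4, 2.6]
opening: 0.1
grasp_force: 1.1
```

Request:
{"api": "play_rows", "payload": {"commands": [{"offset": [0, 0, 0.1], "dr": [0, 0, 0], "gripper": 0}, {"offset": [0, 0, 0.1], "dr": [0, 0, 0], "gripper": 0}]}}

```text
time_s: 6.43
tool_pos: [439.8, 18.9, 14.4]
tcp_rot: [[-0.957, 0.29, -0.0], [0.29, 0.957, 0.0], [0.0, 0.0, -1.0]]
contact_force: [-2.0, 0.9, 7.1]
opening: -0.3
grasp_force: 3.8
```

Contact begins at TCP z≈15.3, with about 5 N per mm of press. Next I lift and move over the flick start.

Request:
{"api": "play_rows", "payload": {"commands": [{"offset": [0, 0, -3], "dr": [0, 0, 0], "gripper": 0}, {"offset": [0, 0, -6.5], "dr": [0, 0, 0], "gripper": 0}, {"offset": [-2.5, 1.2, -6.5], "dr": [0, 0, 0], "gripper": 0}, {"offset": [-6, 3, -6.5], "dr": [0, 0, 0], "gripper": 0}, {"offset": [-9.5, 4.7, -6.5], "dr": [0, 0, 0], "gripper": 0}, {"offset": [-13, 6.4, -6.5], "dr": [0, 0, 0], "gripper": 0}, {"offset": [-15.3, 7.5, -6.5], "dr": [0, 0, 0], "gripper": 0}, {"offset": [-15.3, 7.5, -6.5], "dr": [0, 0, 0], "gripper": 0}, {"offset": [-15.3, 7.5, -6.5], "dr": [0, 0, 0], "gripper": 0}]}}

```text
time_s: 7.18
tool_pos: [609.0, 46.2, 78.4]
tcp_rot: [[-0.957, 0.29, -0.0], [0.29, 0.957, -0.0], [0.0, -0.0, -1.0]]
contact_force: [0.2, -0.6, 0.7]
opening: 0.1
grasp_force: 0.0
```

```bash
cat >> h.py <<'E'
A=np.array([541.5,-17.6])
def post(n,im=None):
    "wheel angle (deg, world) from dark post+groove pixels on disc plane: groove at r 92..122 z=50"
    if im is None: im,_=vision.snapshot(n)
    g=im.astype(float).mean(2); v,u=np.mgrid[120:340,200:420]
    P=onz(n,np.c_[u.ravel(),v.ravel()],50)[:,:2]-A; r=np.hypot(*P.T); a=np.arctan2(P[:,1],P[:,0])
    gg=g[120:340,200:420].ravel(); m=(r>95)&(r<121)
    t=np.median(gg[m])*.55; k=m&(gg<t)
    if k.sum()<3: return None,k.sum()
    z=np.exp(1j*a[k]).mean(); return np.degrees(np.angle(z)),k.sum(),abs(z)
E
python3 - <<'E'
from h import *
print(ctrl.get_obs()['tool_pos'])
for n in ['top','scene']:
    im,_=vision.snapshot(n); print(n,post(n,im))
    print('orig',post(n,cv2.imread(f'pics/{n}0.png')))
E
```

```text
[608.96032758  46.18886184  78.42211079]
top (np.float64(80.09411652400117), np.int64(223), np.float64(0.49247628359920254))
orig (np.float64(59.78171252623881), np.int64(26), np.float64(0.9998207682888436))
scene (np.float64(105.28438198876094), np.int64(742), np.float64(0.837620325056124))
orig (np.float64(59.54335228577647), np.int64(31), np.float64(0.9998084018824536))
```

Request:
{"api": "play_rows", "payload": {"commands": [{"offset": [0, -0.4, 2.5], "dr": [0, 0, 0], "gripper": 0}, {"offset": [0, -0.4, 5], "dr": [0, 0, 0], "gripper": 0}, {"offset": [0, -0.4, 5.8], "dr": [0, 0, 0], "gripper": 0}, {"offset": [0, -0.4, 5.8], "dr": [0, 0, 0], "gripper": 0}, {"offset": [0, -0.4, 5.8], "dr": [0, 0, 0], "gripper": 0}]}}

```text
time_s: 7.7
tool_pos: [606.2, 42.2, 21.4]
tcp_rot: [[-0.957, 0.291, -0.001], [0.291, 0.957, 0.0], [0.001, -0.0, -1.0]]
contact_force: [0.6, 0.2, 0.2]
opening: 0.0
grasp_force: 0.0
```

Run:
```python
from h import *
o=ctrl.get_obs();print(o['tool_pos'],o['contact_force'])
im,_=vision.snapshot('scene');cv2.imwrite('pics/f.png',np.clip(cv2.resize(im[180:330,220:420,::-1],(800,600),interpolation=cv2.INTER_CUBIC)*1.6,0,255).astype(np.uint8))
```

```text
[606.16270846  42.17092194  21.41687444] [0.59485847 0.17395891 0.20106839]
```

View pics/f.png

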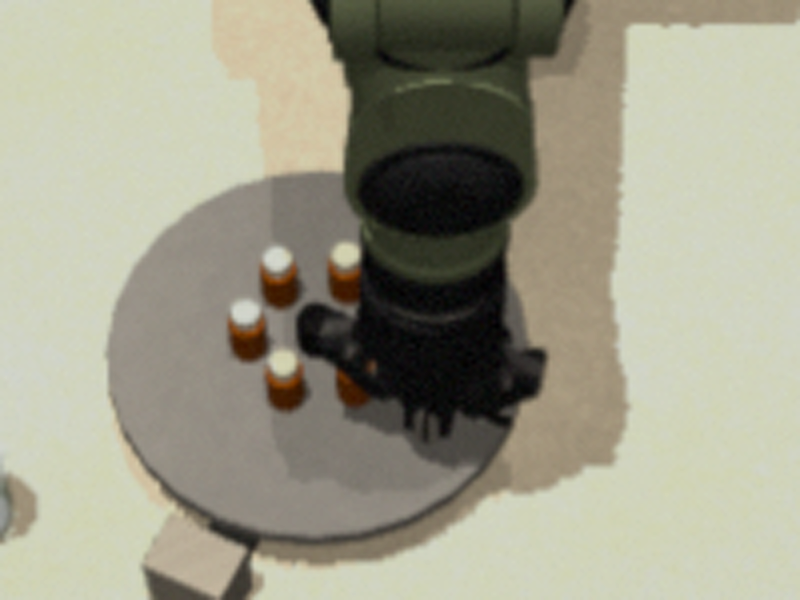

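The view shows the finger just behind the post, and the linkage clears the vials. Now the flick.

Request:
{"api": "play_rows", "payload": {"commands": [{"offset": [0.6, 0, 0], "dr": [0, 0, 0], "gripper": 0}, {"offset": [1.8, 0, 0], "dr": [0, 0, 0], "gripper": 0}, {"offset": [4.0, 0, 0], "dr": [0, 0, 0], "gripper": 0}, {"offset": [6.7, 0, 0], "dr": [0, 0, 0], "gripper": 0}, {"offset": [9.2, 0, 0], "dr": [0, 0, 0], "gripper": 0}, {"offset": [9.5, 0, -2.5], "dr": [0, 0, 0], "gripper": 0}, {"offset": [9.5, 0, -5.8], "dr": [0, 0, 0], "gripper": 0}, {"offset": [11.5, -2.5, -5.8], "dr": [0, 0, 0], "gripper": 0}, {"offset": [14, -5.5, -5.8], "dr": [0, 0, 0], "gripper": 0}, {"offset": [15.2, -7.1, -5.8], "dr": [0, 0, 0], "gripper": 0}, {"offset": [15.2, -7.1, -5.8], "dr": [0, 0, 0], "gripper": 0}, {"offset": [15.2, -7.1, -5.8], "dr": [0, 0, 0], "gripper": 0}]}}

```text
time_s: 8.75
tool_pos: [441.1, 18.2, 80.4]
tcp_rot: [[-0.957, 0.292, 0.002], [0.292, 0.957, -0.0], [-0.002, 0.001, -1.0]]
contact_force: [0.2, 0.8, 0.2]
opening: 0.2
grasp_force: 0.0
```

```bash
cat > track.py <<'E'
from h import *
import json,os,sys
def det(n,im):
    g=im.astype(float).mean(2); v,u=np.mgrid[120:340,200:420]
    P=onz(n,np.c_[u.ravel(),v.ravel()],50)[:,:2]-A; r=np.hypot(*P.T); a=np.arctan2(P[:,1],P[:,0]); gg=g[120:340,200:420].ravel()
    m=(r>95)&(r<121)&(abs((np.degrees(a)-163+180)%360-180)>50)
    k=m&(gg<30); 
    if k.sum()<8: return None,int(k.sum()),0
    z=np.exp(1j*a[k]).mean(); return float(np.degrees(np.angle(z))),int(k.sum()),float(abs(z))
N=int(sys.argv[1]); L=json.load(open('t.json')) if os.path.exists('t.json') else []
for i in range(N):
    t=ctrl.get_obs()['time_s']; im,_=vision.snapshot('scene'); a,k,z=det('scene',im)
    print(round(t,3),a and round(a,1),k,round(z,3))
    if a is not None and z>.995 and 12<k<60: L.append((t,a))
json.dump(L,open('t.json','w')); print(ctrl.get_obs()['tool_pos'])
cv2.imwrite('pics/last.png',im[:,:,::-1])
E
python3 track.py 24
```

```text
8.75 -72.4 19 1.0
8.8 -59.0 23 1.0
8.85 -45.5 23 1.0
8.9 -32.6 25 1.0
8.95 -19.8 24 1.0
9.0 -6.9 24 1.0
9.05 6.1 26 1.0
9.1 18.8 22 1.0
9.15 31.6 23 1.0
9.2 44.1 22 1.0
9.25 56.6 19 1.0
9.3 69.2 22 1.0
9.35 81.6 19 1.0
9.4 93.7 20 1.0
9.45 105.8 21 1.0
9.5 None 0 0
9.55 None 0 0
9.6 None 0 0
9.65 None 0 0
9.7 None 0 0
9.75 None 0 0
9.8 None 0 0
9.85 None 0 0
9.9 None 0 0
[440.99319587  18.45376317  79.15689815]
```

The post spins freely at about 4.5 rad/s. I'll wait for it to slow and track it to fit the decay.

Request:
{"api": "play_rows", "payload": {"commands": [{"offset": [0, 0, 0]}, {"offset": [0, 0, 0]}, {"offset": [0, 0, 0]}, {"offset": [0, 0, 0]}, {"offset": [0, 0, 0]}, {"offset": [0, 0, 0]}, {"offset": [0, 0, 0]}, {"offset": [0, 0, 0]}, {"offset": [0, 0, 0]}, {"offset": [0, 0, 0]}, {"offset": [0, 0, 0]}, {"offset": [0, 0, 0]}]}}

```text
invalid input at $.commands[0]: expected keys offset, dr, gripper
```

```bash
python3 track.py 16
```

```text
9.95 -138.9 23 0.999
10.0 -126.8 21 0.999
10.05 -115.0 16 1.0
10.1 -103.7 20 1.0
10.15 -92.5 20 1.0
10.2 -82.0 22 1.0
10.25 -71.2 22 1.0
10.3 -60.5 21 1.0
10.35 -49.8 22 1.0
10.4 -39.3 23 1.0
10.45 -28.9 23 1.0
10.5 -18.5 24 1.0
10.55 -8.3 21 1.0
10.6 2.1 26 1.0
10.65 12.3 23 1.0
10.7 22.4 26 1.0
[440.95238085  18.4715026   79.10965766]
```

Request:
{"api": "play_rows", "payload": {"commands": [{"offset": [0, 0, 0]}, {"offset": [0, 0, 0]}, {"offset": [0, 0, 0]}, {"offset": [0, 0, 0]}, {"offset": [0, 0, 0]}, {"offset": [0, 0, 0]}, {"offset": [0, 0, 0]}, {"offset": [0, 0, 0]}, {"offset": [0, 0, 0]}, {"offset": [0, 0, 0]}, {"offset": [0, 0, 0]}, {"offset": [0, 0, 0]}]}}

```text
invalid input at $.commands[0]: expected keys offset, dr, gripper
```

Request:
{"api": "play_rows", "payload": {"commands": [{"offset": [0, 0, 0]}, {"offset": [0, 0, 0]}, {"offset": [0, 0, 0]}, {"offset": [0, 0, 0]}, {"offset": [0, 0, 0]}, {"offset": [0, 0, 0]}, {"offset": [0, 0, 0]}, {"offset": [0, 0, 0]}, {"offset": [0, 0, 0]}, {"offset": [0, 0, 0]}, {"offset": [0, 0, 0]}, {"offset": [0, 0, 0]}]}}

```text
invalid input at $.commands[0]: expected keys offset, dr, gripper
```

```bash
python3 track.py 14
```

```text
10.75 32.5 22 1.0
10.8 42.3 23 1.0
10.85 52.3 21 1.0
10.9 62.2 22 1.0
10.95 71.9 21 1.0
11.0 81.6 20 1.0
11.05 91.2 21 1.0
11.1 100.8 20 1.0
11.15 110.3 17 1.0
11.2 None 0 0
11.25 None 0 0
11.3 None 0 0
11.35 None 0 0
11.4 None 0 0
[440.97437511  18.46934484  79.12996955]
```

```bash
cat > fit.py <<'E'
import json,numpy as np
from scipy.optimize import least_squares
L=np.array(json.load(open('t.json'))); t=L[:,0]; t0=t[0]
def model(p,t):
    th,w,tau,c=p; s=t-t0; e=1-np.exp(-s/tau); return th+(w+c*tau)*tau*e-c*tau*s
def om(p,t): s=t-t0; return (p[1]+p[3]*p[2])*np.exp(-s/p[2])-p[3]*p[2]
a=np.radians(L[:,1])
p=np.array([a[0],4.6,7,.05])
for n in [15,30,len(t),len(t)]:
    n=min(n,len(t))
    f=lambda p:np.r_[np.angle(np.exp(1j*(model(p,t[:n])-a[:n])))/.005,(p[3]-.05)/.01]
    p=least_squares(f,p,x_scale=[1,1,1,.05]).x
print(p,'rms deg',np.degrees(np.std(f(p)[:-1]*.005)),'last t',t[-1])
T=np.arange(t[-1],t0+35,.005);M=model(p,T);O=om(p,T);ok=O>0
for ang in (-29.5,163):
    k=(M-np.radians(ang))/(2*np.pi); i=np.where((np.floor(k[1:])>np.floor(k[:-1]))&ok[1:])[0]
    print(ang,[(round(T[j],2),round(O[j],2)) for j in i])
E
python3 fit.py
```

```text
[-1.26367715  4.6693334   7.5712313   0.05088393] rms deg 0.2833265394936781 last t 11.15
-29.5 [(np.float64(12.43), np.float64(2.72)), (np.float64(15.28), np.float64(1.75)), (np.float64(20.87), np.float64(0.63))]
163 [(np.float64(11.44), np.float64(3.16)), (np.float64(13.8), np.float64(2.21)), (np.float64(17.59), np.float64(1.19))]
```

Request:
{"api": "play_rows", "payload": {"commands": [{"offset": [0, 0, 0], "dr": [0, 0, 0], "gripper": 0}, {"offset": [0, 0, 0], "dr": [0, 0, 0], "gripper": 0}, {"offset": [0, 0, 0], "dr": [0, 0, 0], "gripper": 0}, {"offset": [0, 0, 0], "dr": [0, 0, 0], "gripper": 0}, {"offset": [0, 0, 0], "dr": [0, 0, 0], "gripper": 0}, {"offset": [0, 0, 0], "dr": [0, 0, 0], "gripper": 0}, {"offset": [0, 0, 0], "dr": [0, 0, 0], "gripper": 0}, {"offset": [0, 0, 0], "dr": [0, 0, 0], "gripper": 0}, {"offset": [0, 0, 0], "dr": [0, 0, 0], "gripper": 0}, {"offset": [0, 0, 0], "dr": [0, 0, 0], "gripper": 0}, {"offset": [0, 0, 0], "dr": [0, 0, 0], "gripper": 0}, {"offset": [0, 0, 0], "dr": [0, 0, 0], "gripper": 0}]}}

```text
time_s: 12.45
tool_pos: [441.0, 18.5, 79.1]
tcp_rot: [[-0.957, 0.291, -0.0], [0.291, 0.957, -0.0], [0.0, -0.0, -1.0]]
contact_force: [0.6, 0.3, 0.8]
opening: -0.4
grasp_force: 0.0
```

Request:
{"api": "play_rows", "payload": {"commands": [{"offset": [0, 0, 0], "dr": [0, 0, 0], "gripper": 0}, {"offset": [0, 0, 0], "dr": [0, 0, 0], "gripper": 0}, {"offset": [0, 0, 0], "dr": [0, 0, 0], "gripper": 0}, {"offset": [0, 0, 0], "dr": [0, 0, 0], "gripper": 0}, {"offset": [0, 0, 0], "dr": [0, 0, 0], "gripper": 0}, {"offset": [0, 0, 0], "dr": [0, 0, 0], "gripper": 0}, {"offset": [0, 0, 0], "dr": [0, 0, 0], "gripper": 0}, {"offset": [0, 0, 0], "dr": [0, 0, 0], "gripper": 0}, {"offset": [0, 0, 0], "dr": [0, 0, 0], "gripper": 0}, {"offset": [0, 0, 0], "dr": [0, 0, 0], "gripper": 0}, {"offset": [0, 0, 0], "dr": [0, 0, 0], "gripper": 0}, {"offset": [0, 0, 0], "dr": [0, 0, 0], "gripper": 0}]}}

```text
time_s: 13.45
tool_pos: [441.0, 18.5, 79.1]
tcp_rot: [[-0.957, 0.291, -0.0], [0.291, 0.957, 0.0], [0.0, -0.0, -1.0]]
contact_force: [-0.0, 0.6, -0.5]
opening: 0.1
grasp_force: 0.0
```

Request:
{"api": "play_rows", "payload": {"commands": [{"offset": [0, 0, 0], "dr": [0, 0, 0], "gripper": 0}, {"offset": [0, 0, 0], "dr": [0, 0, 0], "gripper": 0}, {"offset": [0, 0, 0], "dr": [0, 0, 0], "gripper": 0}, {"offset": [0, 0, 0], "dr": [0, 0, 0], "gripper": 0}, {"offset": [0, 0, 0], "dr": [0, 0, 0], "gripper": 0}, {"offset": [0, 0, 0], "dr": [0, 0, 0], "gripper": 0}, {"offset": [0, 0, 0], "dr": [0, 0, 0], "gripper": 0}, {"offset": [0, 0, 0], "dr": [0, 0, 0], "gripper": 0}, {"offset": [0, 0, 0], "dr": [0, 0, 0], "gripper": 0}, {"offset": [0, 0, 0], "dr": [0, 0, 0], "gripper": 0}, {"offset": [0, 0, 0], "dr": [0, 0, 0], "gripper": 0}, {"offset": [0, 0, 0], "dr": [0, 0, 0], "gripper": 0}]}}

```text
time_s: 14.45
tool_pos: [441.0, 18.5, 79.1]
tcp_rot: [[-0.957, 0.291, -0.0], [0.291, 0.957, -0.0], [0.0, -0.0, -1.0]]
contact_force: [0.2, -0.9, 0.2]
opening: -0.1
grasp_force: 0.0
```

```bash
python3 track.py 12; python3 fit.py
```

```text
14.45 -119.8 20 1.0
14.5 -113.8 20 1.0
14.55 -108.2 18 1.0
14.6 -102.5 18 1.0
14.65 -97.0 19 1.0
14.7 -91.6 21 1.0
14.75 -86.2 22 1.0
14.8 -80.9 19 1.0
14.85 -75.5 20 1.0
14.9 -70.1 21 1.0
14.95 -65.1 20 1.0
15.0 -59.8 22 1.0
[441.03392162  18.44771419  79.14708029]
[-1.26428008  4.6711903   7.62671721  0.05647254] rms deg 0.2560744316846173 last t 15.0
-29.5 [(np.float64(15.3), np.float64(1.73)), (np.float64(21.09), np.float64(0.58))]
163 [(np.float64(17.65), np.float64(1.16))]
```

Request:
{"api": "play_rows", "payload": {"commands": [{"offset": [0, 0, 0], "dr": [0, 0, 0], "gripper": 0}, {"offset": [0, 0, 0], "dr": [0, 0, 0], "gripper": 0}, {"offset": [0, 0, 0], "dr": [0, 0, 0], "gripper": 0}, {"offset": [0, 0, 0], "dr": [0, 0, 0], "gripper": 0}, {"offset": [0, 0, 0], "dr": [0, 0, 0], "gripper": 0}, {"offset": [0, 0, 0], "dr": [0, 0, 0], "gripper": 0}, {"offset": [0, 0, 0], "dr": [0, 0, 0], "gripper": 0}, {"offset": [0, 0, 0], "dr": [0, 0, 0], "gripper": 0}, {"offset": [0, 0, 0], "dr": [0, 0, 0], "gripper": 0}, {"offset": [0, 0, 0], "dr": [0, 0, 0], "gripper": 0}, {"offset": [0, 0, 0], "dr": [0, 0, 0], "gripper": 0}, {"offset": [0, 0, 0], "dr": [0, 0, 0], "gripper": 0}]}}

```text
time_s: 16.05
tool_pos: [441.0, 18.5, 79.1]
tcp_rot: [[-0.957, 0.291, -0.0], [0.291, 0.957, 0.0], [0.0, 0.0, -1.0]]
contact_force: [-0.1, -0.4, -0.1]
opening: -0.7
grasp_force: 0.0
```

Request:
{"api": "play_rows", "payload": {"commands": [{"offset": [0, 0, 0], "dr": [0, 0, 0], "gripper": 0}, {"offset": [0, 0, 0], "dr": [0, 0, 0], "gripper": 0}, {"offset": [0, 0, 0], "dr": [0, 0, 0], "gripper": 0}, {"offset": [0, 0, 0], "dr": [0, 0, 0], "gripper": 0}, {"offset": [0, 0, 0], "dr": [0, 0, 0], "gripper": 0}, {"offset": [0, 0, 0], "dr": [0, 0, 0], "gripper": 0}, {"offset": [0, 0, 0], "dr": [0, 0, 0], "gripper": 0}, {"offset": [0, 0, 0], "dr": [0, 0, 0], "gripper": 0}, {"offset": [0, 0, 0], "dr": [0, 0, 0], "gripper": 0}, {"offset": [0, 0, 0], "dr": [0, 0, 0], "gripper": 0}, {"offset": [0, 0, 0], "dr": [0, 0, 0], "gripper": 0}, {"offset": [0, 0, 0], "dr": [0, 0, 0], "gripper": 0}]}}

```text
time_s: 17.05
tool_pos: [441.0, 18.5, 79.1]
tcp_rot: [[-0.957, 0.291, 0.0], [0.291, 0.957, 0.0], [0.0, 0.0, -1.0]]
contact_force: [-0.3, 0.2, 0.2]
opening: 0.2
grasp_force: 0.0
```

Request:
{"api": "play_rows", "payload": {"commands": [{"offset": [0, 0, 0], "dr": [0, 0, 0], "gripper": 0}, {"offset": [0, 0, 0], "dr": [0, 0, 0], "gripper": 0}, {"offset": [0, 0, 0], "dr": [0, 0, 0], "gripper": 0}, {"offset": [0, 0, 0], "dr": [0, 0, 0], "gripper": 0}, {"offset": [0, 0, 0], "dr": [0, 0, 0], "gripper": 0}, {"offset": [0, 0, 0], "dr": [0, 0, 0], "gripper": 0}, {"offset": [0, 0, 0], "dr": [0, 0, 0], "gripper": 0}, {"offset": [0, 0, 0], "dr": [0, 0, 0], "gripper": 0}, {"offset": [0, 0, 0], "dr": [0, 0, 0], "gripper": 0}, {"offset": [0, 0, 0], "dr": [0, 0, 0], "gripper": 0}, {"offset": [0, 0, 0], "dr": [0, 0, 0], "gripper": 0}, {"offset": [0, 0, 0], "dr": [0, 0, 0], "gripper": 0}]}}

```text
time_s: 18.05
tool_pos: [441.0, 18.5, 79.1]
tcp_rot: [[-0.957, 0.291, 0.0], [0.291, 0.957, 0.0], [-0.0, 0.0, -1.0]]
contact_force: [0.4, 0.0, -0.0]
opening: -0.0
grasp_force: 0.0
```

Request:
{"api": "play_rows", "payload": {"commands": [{"offset": [0, 0, 0], "dr": [0, 0, 0], "gripper": 0}, {"offset": [0, 0, 0], "dr": [0, 0, 0], "gripper": 0}, {"offset": [0, 0, 0], "dr": [0, 0, 0], "gripper": 0}, {"offset": [0, 0, 0], "dr": [0, 0, 0], "gripper": 0}, {"offset": [0, 0, 1], "dr": [0, 0, 0], "gripper": 0}, {"offset": [0, 0, 2.5], "dr": [0, 0, 0], "gripper": 0}, {"offset": [0, 0, 4], "dr": [0, 0, 0], "gripper": 0}, {"offset": [0, 0, 5], "dr": [0, 0, 0], "gripper": 0}, {"offset": [0, 0, 5.6], "dr": [0, 0, 0], "gripper": 0}, {"offset": [0, 0, 5.6], "dr": [0, 0, 0], "gripper": 0}, {"offset": [0, 0, 5.6], "dr": [0, 0, 0], "gripper": 0}, {"offset": [0, 0, 5.6], "dr": [0, 0, 0], "gripper": 0}]}}

```text
time_s: 19.05
tool_pos: [441.6, 18.4, 23.7]
tcp_rot: [[-0.957, 0.291, 0.001], [0.291, 0.957, -0.0], [-0.001, 0.0, -1.0]]
contact_force: [-0.1, 0.0, 0.6]
opening: -0.1
grasp_force: 0.0
```

```bash
python3 track.py 6; python3 fit.py
```

```text
19.05 -116.1 19 0.999
19.1 -112.9 19 1.0
19.15 -110.3 21 1.0
19.2 -107.9 18 1.0
19.25 -105.4 20 1.0
19.3 -103.1 20 1.0
[441.34092263  18.43015468  23.4910743 ]
[-1.26412738  4.67046653  7.66340095  0.0584747 ] rms deg 0.25510761469727344 last t 19.3
-29.5 [(np.float64(21.13), np.float64(0.57))]
163 []
```

Request:
{"api": "play_rows", "payload": {"commands": [{"offset": [0, 0, 0.2], "dr": [0, 0, 0], "gripper": 0}, {"offset": [0, 0, 0.4], "dr": [0, 0, 0], "gripper": 0}, {"offset": [0, 0, 0.4], "dr": [0, 0, 0], "gripper": 0}, {"offset": [0, 0, 0.4], "dr": [0, 0, 0], "gripper": 0}, {"offset": [0, 0, 0.4], "dr": [0, 0, 0], "gripper": 0}, {"offset": [0, 0, 0.4], "dr": [0, 0, 0], "gripper": 0}, {"offset": [0, 0, 0.4], "dr": [0, 0, 0], "gripper": 0}, {"offset": [0, 0, 0.4], "dr": [0, 0, 0], "gripper": 0}, {"offset": [0, 0, 0.4], "dr": [0, 0, 0], "gripper": 0}, {"offset": [0, 0, 0.4], "dr": [0, 0, 0], "gripper": 0}, {"offset": [0, 0, 0.4], "dr": [0, 0, 0], "gripper": 0}, {"offset": [0, 0, 0.4], "dr": [0, 0, 0], "gripper": 0}]}}

```text
time_s: 20.35
tool_pos: [441.0, 18.5, 19.1]
tcp_rot: [[-0.957, 0.29, 0.0], [0.29, 0.957, -0.0], [-0.0, 0.0, -1.0]]
contact_force: [0.3, 0.1, -0.1]
opening: 0.3
grasp_force: 0.0
```

Request:
{"api": "play_rows", "payload": {"commands": [{"offset": [0, 0, 0], "dr": [0, 0, 0], "gripper": 0}, {"offset": [0, 0, 0], "dr": [0, 0, 0], "gripper": 0}, {"offset": [0, 0, 0], "dr": [0, 0, 0], "gripper": 0}, {"offset": [0, 0, 0], "dr": [0, 0, 0], "gripper": 0}, {"offset": [0, 0, 0], "dr": [0, 0, 0], "gripper": 0}]}}

```text
time_s: 20.77
tool_pos: [441.0, 18.5, 19.1]
tcp_rot: [[-0.957, 0.291, -0.0], [0.291, 0.957, 0.0], [0.0, 0.0, -1.0]]
contact_force: [-0.6, 0.2, 0.3]
opening: 0.1
grasp_force: 0.0
```

```bash
python3 track.py 2; python3 fit.py
```

```text
20.767 -41.8 24 1.0
20.817 -40.2 22 1.0
[440.99515575  18.43438388  19.14010451]
[-1.26420977  4.67063525  7.6602593   0.05833927] rms deg 0.25148247988875566 last t 20.8167
-29.5 [(np.float64(21.13), np.float64(0.57))]
163 []
```

Request:
{"api": "play_rows", "payload": {"commands": [{"offset": [0, 0, 0], "dr": [0, 0, 0], "gripper": 0}, {"offset": [0, 0, 0], "dr": [0, 0, 0], "gripper": 0}, {"offset": [0, 0, 0.7], "dr": [0, 0, 0], "gripper": 0}, {"offset": [0, 0, 0.7], "dr": [0, 0, 0], "gripper": 0}, {"offset": [0, 0, 0.7], "dr": [0, 0, 0], "gripper": 0}, {"offset": [0, 0, 0.7], "dr": [0, 0, 0], "gripper": 0}, {"offset": [0, 0, 0.7], "dr": [0, 0, 0], "gripper": 0}, {"offset": [0, 0, 0.7], "dr": [0, 0, 0], "gripper": 0}, {"offset": [0, 0, 0.7], "dr": [0, 0, 0], "gripper": 0}, {"offset": [0, 0, 0.7], "dr": [0, 0, 0], "gripper": 0}]}}

```text
time_s: 21.7
tool_pos: [441.4, 18.8, 13.1]
tcp_rot: [[-0.957, 0.29, 0.001], [0.29, 0.957, 0.001], [-0.001, 0.001, -1.0]]
contact_force: [-3.2, 0.8, 17.1]
opening: -0.1
grasp_force: 8.5
```

```bash
python3 track.py 6
```

```text
21.7 -30.9 24 1.0
21.75 -30.9 25 1.0
21.8 -31.0 25 1.0
21.85 -30.9 25 1.0
21.9 -30.9 25 1.0
21.95 -30.9 25 1.0
[441.4127866   18.75216353  13.06145403]
```

It stopped 1.5° from the block's centre, against a tolerance of ±10°. I'll hold a moment longer, then lift straight up and clear.

Request:
{"api": "play_rows", "payload": {"commands": [{"offset": [0, 0, 0], "dr": [0, 0, 0], "gripper": 0}, {"offset": [0, 0, 0], "dr": [0, 0, 0], "gripper": 0}, {"offset": [0, 0, 0], "dr": [0, 0, 0], "gripper": 0}, {"offset": [0, 0, 0], "dr": [0, 0, 0], "gripper": 0}, {"offset": [0, 0, 0], "dr": [0, 0, 0], "gripper": 0}, {"offset": [0, 0, 0], "dr": [0, 0, 0], "gripper": 0}, {"offset": [0, 0, -0.5], "dr": [0, 0, 0], "gripper": 0}, {"offset": [0, 0, -2], "dr": [0, 0, 0], "gripper": 0}, {"offset": [0, 0, -5], "dr": [0, 0, 0], "gripper": 0}, {"offset": [0, 0, -8], "dr": [0, 0, 0], "gripper": 0}, {"offset": [0, 0, -10], "dr": [0, 0, 0], "gripper": 0}, {"offset": [0, 0, -10], "dr": [0, 0, 0], "gripper": 0}]}}

```text
time_s: 23.0
tool_pos: [444.0, 18.1, 115.5]
tcp_rot: [[-0.957, 0.29, 0.007], [0.29, 0.957, -0.001], [-0.007, 0.001, -1.0]]
contact_force: [1.0, -0.2, 0.7]
opening: -0.0
grasp_force: 0.0
```

```bash
python3 track.py 6
```

```text
23.0 -30.4 25 1.0
23.05 -30.5 27 1.0
23.1 -30.4 25 1.0
23.15 -30.5 26 1.0
23.2 -30.4 25 1.0
23.25 -30.5 26 1.0
[439.79739415  18.57693867 110.74284233]
```

View pics/last.png

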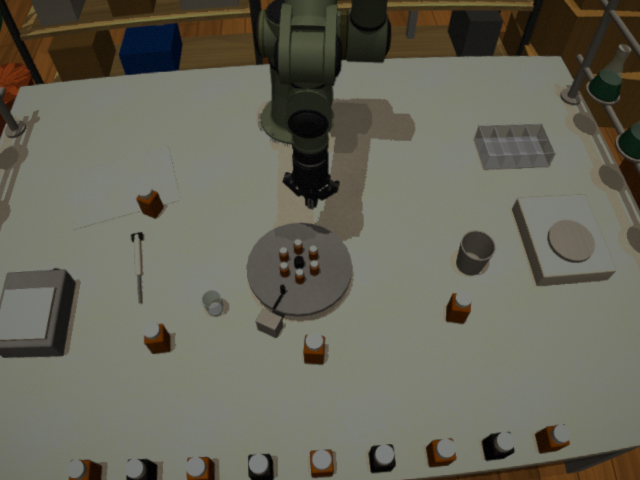

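The post at (283,289) and its groove point at the block at (270,320), the wheel is still, the bystanders are where they were, and the arm is clear.

```bash
python3 -c "
from workcell import ctrl
print(ctrl.job_done())"
```

```text
the job is handed in; nothing more can be done
None
```

The wheel was flicked to about 4.6 rad/s and the post went freely past the index block three times. It was then braked with a fingertip about 1° from the block's centre, held for about a second and released, and the job was handed in at about 23 s.

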